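Put the stacked sharpening stones into their cases

ROBOT

A 6-joint arm with a two-finger parallel gripper is mounted at the origin on the work surface. World frame = base frame: x ahead of the robot, y to its left, z up, the work surface at z = 0. Lengths are in m, angles in rad, forces in N, time in s.
With the tool pointing down it reaches from about 0.25 to 0.725 m from the base axis. Payload 4 kg.
Tool frame: the origin (TCP) lies on the front face of the gripper's body, between the roots of the fingers; the fingertips stand 73 mm ahead of it and the grasp point (between the pads) lies 54 mm ahead of it; z points along the fingers, y is the line along which they close (so a half turn about z gives the same grasp; the last joint's range is limited). The gripper opens to 85 mm and grips with 20 to 120 N. Pads are 22 mm wide; open, the fingers measure 114 mm over their backs; the gripper's body (76 mm by 85 mm) begins 54 mm behind the grasp point. The pads swing forward as they close: fully open they stand 13 mm farther back than shut.
Start: joints at [-1.187, 0.241, 0.005, 1.335, 0, 1.571], TCP at [0.187, -0.464, 0.304] pointing down, gripper open.
Joint ranges: [-2.72, 2.72], [-1.05, 1.87], [-1.09, 1.28], [-1.99, 2.15], [-1.42, 1.44], [-3.14, 3.14]. Speed limits (rad/s): [2.79, 2.79, 3.14, 3.14, 3.14, 3.14].

INTERFACE

Orientations are given as a unit quaternion [x, y, z, w].
In Python, from workcell import bot gives the robot as it stands. The module is installed in compiled form; this text tells all that it offers.
- The arm moves only by the tool step_arm, never from a script. Its argument "rows" is a list of rows, each a list of 2 entries, a list of its own where there are three numbers: the shift along the tool's x, y, z in mm, then the turn about the tool's z in degrees. A call has 1 to 12 rows; each row is the pose to reach, as a shift and turn from the pose commanded when the call began, along the tool's axes at that moment; what a row does not reach only later rows make up. A row lasts 1/8 s, in which the tool goes at most 62.5 mm and 10.7 degrees, less where a joint would pass 70% of its speed; a pose out of reach is approached as far as the arm can. A call with a gripper value outside its range is refused whole. "claw" is the gripper's target within -1 to 1 (shut at 1, half-way at 0, fully open at -1), set as the call begins (left out, the last holds). The fingers move at their own pace and stop on an object; the grip force is fixed at half the most. Time passes only in rows, so rows that repeat a pose let the fingers close. It gives the time, the measured TCP pose, the force, the opening and the grip force at its end, in the units of the state.
- bot.get_obs(): the state, without advancing time (a new reading comes with each control period).
- bot.camera(name): name is "scene" or "side" or "wrist"; returns (picture, depth): 420x560x3 uint8, red, green, blue; 420x560 float32, m along the optical axis (not along the pixel's ray), 0 where there is no reading.
- bot.camera_params(name): a dict with "fx", "fy", "cx", "cy" (pixels), "pose" (4x4, takes a point from camera to world coordinates). Camera axes: x right, y up, looking along -z (the intrinsics and any distortion apply to the point x, -y, -z); pixel columns grow to the right and rows downward; lengths in m; the calibration is good to about 2 mm. A picture is of the moment at which its call begins: read the wrist's pose just before it. camera_params takes no time and is no camera call; for the wrist camera it gives the pose at the moment of the call.
- bot.job_done(): hands the job in; it is judged then, once.
Trained networks look in the newest picture that a camera, given by its name, has taken for a name from the list of things; names that differ only in an ending like _2 or _b are one class to them, and where a whole thing is asked for, a point or a joint stands for the part that bears it (a point fixed in the world has none). Each returns a list of dicts, best first, with "score" (0 to 1); they miss things now and then, are a little off and sometimes report something else, mostly with a low value. They report only what shows in the picture. A call takes as long as a camera call. They do not tell look-alikes from the thing itself.
- bot.trace(target, camera): "pixels" (420x560 bool, what is visible of it) and "uv" ([column, row] in pixels, amid what is visible of it).
The state is a dict: "clock": time; "joint_pos": joint angles; "joint_vel": joint speeds; "tau": joint torques, N m; "eef_pos": TCP position; "tool_rot": TCP orientation; "ft_force": force on the tool from outside, world axes, zero at the start; "ft_torque": the same for the moment, N m; "grip_width": finger opening in m; "grasp_force": force on a finger pad.
Only numpy, scipy, OpenCV 4.12 (cv2) and the standard library are available. Lean on these libraries where they do the work, as an engineer would, in place of code of your own. Each camera call takes 0.05 s, during which the arm holds its last target. There are 200 camera calls.

TASK

Take the stack of sharpening stones apart and lay each one flat in its own wooden case: each of the three oblong stones in the case of its own size, the small round stone in the round dish. The stones are brittle, so set them down gently without dropping them or tipping them over, and leave the oil bottle and the spare grinding wheel where they are.

Things in the scene. Friction and masses are not known exactly. Their poses are not given: they have to be found in the camera images.
- coarse_stone: Grey sharpening stone, a rectangular block 180 long (its x) x 62 wide (its y) x 28 mm thick, about 650 g. Origin at the centre of its underside, z up. At the start it lies on the bench at the bottom of the stack, its underside at bench height (z = 0).
- medium_stone: Grey sharpening stone, a rectangular block 145 long (its x) x 52 wide (its y) x 24 mm thick, about 380 g. Origin at the centre of its underside, z up. At the start it lies roughly centred on the coarse stone, slightly askew, with the same long direction.
- slip_stone: Grey sharpening stone, a rectangular block 110 long (its x) x 42 wide (its y) x 22 mm thick, about 200 g. Origin at the centre of its underside, z up. At the start it lies roughly centred on the medium stone, slightly askew.
- puck: Grey round sharpening stone, a disc 46 mm in diameter and 26 mm high, about 100 g; it is the top of the stack at the start, lying on the slip stone. Origin at the centre of its underside, z along its axis, up.
- large_case: Fixed low wooden case lying on the bench, open on top: recess 196 long (its x) x 78 mm wide (its y), the recess floor 6 mm above the bench, rim 6 mm thick and standing only 4 mm above that floor (10 mm above the bench). Origin at the centre of its underside, on the bench. The case of the coarse (largest) stone. The two ends are alike.
- middle_case: Fixed low wooden case lying on the bench, open on top: recess 161 long (its x) x 68 mm wide (its y), the recess floor 6 mm above the bench, rim 6 mm thick and standing only 4 mm above that floor (10 mm above the bench). Origin at the centre of its underside, on the bench. The case of the medium stone. The two ends are alike.
- small_case: Fixed low wooden case lying on the bench, open on top: recess 126 long (its x) x 58 mm wide (its y), the recess floor 6 mm above the bench, rim 6 mm thick and standing only 4 mm above that floor (10 mm above the bench). Origin at the centre of its underside, on the bench. The case of the slip (smallest oblong) stone. The two ends are alike.
- dish: Fixed round wooden dish on the bench for the round stone: 76 mm outside, recess 64 mm in diameter, the recess floor 6 mm above the bench, rim 4 mm above that floor (10 mm above the bench). Origin at the centre of its underside.
- spare_wheel: Bystander: spare grey grinding wheel lying flat on the bench beyond the cases, 150 mm in diameter, 24 mm high, with a white centre label. Origin at the centre of its underside. Not to be moved.
- oil_bottle: Bystander: amber oil bottle with a black cap standing on the bench, 56 mm in diameter, 150 mm high. Origin at the centre of its underside. Not to be moved.
Not all that is in view belongs to the job. What is shaped like the slip_stone but green or orange is not meant.

How it is judged:
By the outcome, as a careful person would: the job done as asked, in the order asked, and still so for the second after the job is handed in, with the robot touching nothing.
It also fails if it takes over 112 s, if anything falls off the work surface, if the arm or the gripper's body presses on something with over 40 N, if the wrist force passes 120 N, or if a joint passes its speed limit or range.

## Working session

There is one attempt and no reset: what is moved stays moved. The work goes in short steps, Python scripts to look and compute and a tool call to move; the robot and the scene stay as the last step left them, time stands still between calls to the robot, and variables do not carry over. Pictures are saved under pics/ and viewed, at most 14 in all, crops included, and the job is handed in when it is done.

Besides the shell and the picture viewer there is one more tool, called after "Call:" as name([rows], argument=value, ...), one row to a line, values as JSON. step_arm: Moves the arm, as the interface text tells. Its arguments: {"type":"object","properties":{"rows":{"type":"array"},"claw":{"type":"number"}},"required":["rows"]}

```bash
mkdir -p pics
cat > h.py <<'E'
import numpy as np, cv2
from workcell import bot
def cloud(cam,d,P=None):
    P=P or bot.camera_params(cam)
    v,u=np.mgrid[0:420,0:560]
    X=np.stack([(u-P['cx'])/P['fx']*d,-(v-P['cy'])/P['fy']*d,-d,np.ones_like(d)],-1)
    return (X@np.array(P['pose']).T)[...,:3]
E
python3 - <<'E'
from h import *
o=bot.get_obs();print({k:np.round(v,3) for k,v in o.items()})
for c in ("scene","side"):
    p,d=bot.camera(c);P=bot.camera_params(c);print(c,{k:np.round(v,3) for k,v in P.items()})
    cv2.imwrite(f'pics/{c}0.png',p[...,::-1]);np.savez(f'{c}0.npz',p=p,d=d)
    W=cloud(c,d)
    for t in "coarse_stone medium_stone slip_stone puck large_case middle_case small_case dish spare_wheel oil_bottle".split():
        for r in bot.trace(t,c)[:3]:
            m=r['pixels']&(d>0)
            if m.sum()<5: continue
            w=W[m];z=np.percentile(w[:,2],[5,50,95])
            top=w[w[:,2]>z[2]-.006]
            rc=cv2.minAreaRect((top[:,:2]*1000).astype(np.float32))
            print(t,round(r['score'],2),np.round(r['uv']),'z',np.round(z,3),m.sum(),'rect',[np.round(q) for q in rc])
E
```

```text
{'clock': np.float64(0.0), 'joint_pos': array([-1.187,  0.241,  0.004,  1.335, -0.   ,  1.571]), 'joint_vel': array([-0.002, -0.001, -0.   ,  0.   , -0.   , -0.002]), 'tau': array([-1.0000e-03, -3.7232e+01,  2.5241e+01,  1.7000e-02, -0.0000e+00,
       -0.0000e+00]), 'eef_pos': array([ 0.187, -0.463,  0.303]), 'tool_rot': array([ 0.982,  0.191, -0.   , -0.001]), 'ft_force': array([ 0.306,  0.846, -0.401]), 'ft_torque': array([-0.042, -0.032, -0.002]), 'grasp_force': np.float64(0.0), 'grip_width': np.float64(0.086)}
scene {'fx': np.float64(438.845), 'fy': np.float64(438.845), 'cx': np.float64(276.422), 'cy': np.float64(208.382), 'pose': array([[-0.353, -0.55 ,  0.757,  1.464],
       [ 0.936, -0.226,  0.272,  0.421],
       [ 0.022,  0.804,  0.594,  0.789],
       [ 0.   ,  0.   ,  0.   ,  1.   ]])}
coarse_stone 0.85 [356. 270.] z [0.006 0.027 0.031] 479 rect [array([585., 337.]), array([163.,  62.]), np.float64(11.0)]
coarse_stone 0.65 [119. 228.] z [0.015 0.077 0.148] 902 rect [array([ 761., -268.]), array([24., 23.]), np.float64(57.0)]
coarse_stone 0.32 [241. 229.] z [0.003 0.007 0
[... 3139 characters left out ...]
. 195.] z [0.003 0.008 0.012] 1377 rect [array([ 479., -174.]), array([ 95., 211.]), np.float64(86.0)]
middle_case 0.59 [286. 217.] z [0.005 0.008 0.013] 1121 rect [array([579.,  10.]), array([ 83., 175.]), np.float64(84.0)]
small_case 0.91 [281. 262.] z [0.004 0.008 0.013] 1154 rect [array([490., 167.]), array([ 72., 141.]), np.float64(84.0)]
dish 0.7 [345. 164.] z [0.005 0.009 0.013] 236 rect [array([ 568., -336.]), array([71., 76.]), np.float64(30.0)]
spare_wheel 0.94 [208. 208.] z [0.004 0.025 0.028] 1514 rect [array([787., 135.]), array([149., 149.]), np.float64(20.0)]
oil_bottle 0.55 [291. 140.] z [0.013 0.078 0.149] 496 rect [array([ 761., -270.]), array([21., 29.]), np.float64(35.0)]
```

View pics/scene0.png

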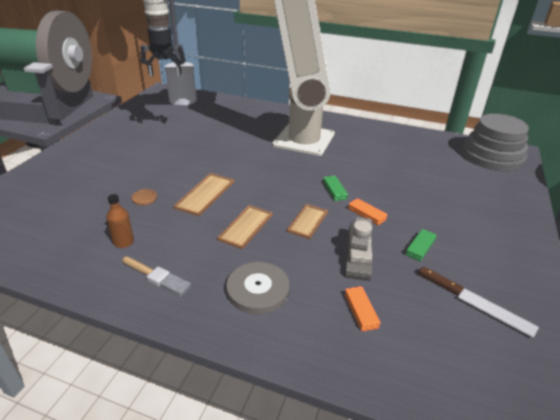

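```bash
cat >> h.py <<'E'
from scipy.spatial.transform import Rotation as R
def plan(x,y,z,yaw):
    "mm, deg: TCP target with tool x at world angle yaw (mod 180); z of TCP"
    o=bot.get_obs();M=R.from_quat(o['tool_rot']).as_matrix()
    s=M.T@(np.array([x,y,z])-np.array(o['eef_pos'])*1000)
    cur=np.degrees(np.arctan2(M[1,0],M[0,0]))
    t=-((yaw-cur+90)%180-90)
    print('pos',np.round(np.array(o['eef_pos'])*1000,1),'yaw',round(cur,1),'tilt',np.round(M[:,2],3),'shift',np.round(s,1),'turn',round(t,1),'q',np.round(o['joint_pos'],2),'t',round(float(o['clock']),2))
E
python3 -c "
from h import *
plan(572,333,200,11)"
```

```text
pos [ 187.2 -463.6  303.9] yaw 22.0 tilt [ 0. -0. -1.] shift [ 655.1 -594.6  103.9] turn 11.0 q [-1.19  0.24  0.01  1.34  0.    1.57] t 1.1
```

The scene shows the stack at px (360,245), the cases at (205,193), (245,226) and (308,221), and the dish at (145,197). The green and orange decoys lie around the stack.

Call:
step_arm([
  [[655,-595,60],11],
  [[655,-595,60],11],
  [[655,-595,60],11],
  [[655,-595,60],11],
  [[655,-595,60],11],
  [[655,-595,60],11],
  [[655,-595,60],11],
  [[655,-595,60],11],
  [[655,-595,60],11],
  [[655,-595,60],11],
  [[655,-595,60],11],
  [[655,-595,60],11],
], claw=-1)

```text
clock: 2.6
eef_pos: [0.5238, 0.1417, 0.2537]
tool_rot: [0.992, 0.126, -0.002, -0.015]
ft_force: [0.2, -0.0, 0.1]
grip_width: 0.0851
grasp_force: 0.0
```

```bash
python3 -c "
from h import *
plan(572,333,250,11)"
```

```text
pos [523.8 141.7 253.7] yaw 14.4 tilt [-0.008  0.029 -1.   ] shift [  94.5 -173.1    8.9] turn 3.4 q [0.25 0.35 0.02 1.24 0.03 3.14] t 2.6
```

Call:
step_arm([
  [[94,-173,9],-100],
  [[94,-173,9],-100],
  [[94,-173,9],-100],
  [[94,-173,9],-100],
  [[94,-173,9],-100],
  [[94,-173,9],-100],
  [[94,-173,9],-100],
  [[94,-173,9],-100],
  [[94,-173,9],-100],
  [[94,-173,9],-100],
  [[94,-173,9],-100],
  [[94,-173,9],-100],
])

```text
clock: 4.1
eef_pos: [0.5713, 0.3308, 0.2499]
tool_rot: [0.543, 0.84, 0.01, -0.011]
ft_force: [-0.0, 0.4, -0.7]
grip_width: 0.0851
grasp_force: 0.0
```

```bash
sed -i 's/t=-((yaw-cur+90)%180-90)/t=-(yaw-cur)/' h.py; python3 -c "
from h import *
plan(572,333,190,191)"
```

```text
pos [571.3 330.8 249.9] yaw 114.2 tilt [-0.008  0.029 -1.   ] shift [-0.1  1.3 59.9] turn -76.8 q [0.51 0.59 0.39 1.36 0.03 1.66] t 4.1
```

Call:
step_arm([
  [[0,1,0],-10],
  [[0,1,0],-20],
  [[0,1,0],-30],
  [[0,1,0],-40],
  [[0,1,0],-50],
  [[0,1,0],-60],
  [[0,1,0],-70],
  [[0,1,0],-77],
  [[0,1,0],-77],
])

```text
clock: 5.22
eef_pos: [0.5722, 0.3311, 0.25]
tool_rot: [-0.097, 0.995, 0.015, -0.003]
ft_force: [-0.2, 0.4, -0.4]
grip_width: 0.0853
grasp_force: 0.0
```

```bash
python3 -c "
from h import *
plan(572,333,190,191)
o=bot.get_obs();print(o['tool_rot'],o['joint_pos'])
p,d=bot.camera('wrist');P=bot.camera_params('wrist');W=cloud('wrist',d,P)
cv2.imwrite('pics/w1.png',p[...,::-1])
print(np.round(P['pose'],3))
for t in ('puck','slip_stone','medium_stone','coarse_stone'):
  for r in bot.trace(t,'wrist')[:2]:
    w=W[r['pixels']&(d>0)];z=np.percentile(w[:,2],95);top=w[w[:,2]>z-.006]
    print(t,r['score'],round(z,3),cv2.minAreaRect((top[:,:2]*1000).astype(np.float32)),np.percentile(top[:,2],[5,50]))
"
```

```text
pos [572.2 331.1 250. ] yaw -168.8 tilt [-0.008  0.029 -1.   ] shift [-0.3  0.1 60. ] turn -359.8 q [0.51 0.59 0.39 1.37 0.03 0.32] t 5.22
[-0.09725227  0.99514541  0.01483951 -0.00272156] [0.51435803 0.58743326 0.38948273 1.36580136 0.02934163 0.31962669]
[[-0.192 -0.943 -0.273  0.501]
 [ 0.981 -0.176 -0.084  0.314]
 [ 0.031 -0.284  0.958  0.32 ]
 [ 0.     0.     0.     1.   ]]
puck 0.96 0.101 ((570.0740966796875, 331.51690673828125), (44.9239616394043, 44.46406173706055), 27.397462844848633) [0.09833506 0.09957796]
slip_stone 0.85 0.023 ((478.8363952636719, 484.42034912109375), (42.919960021972656, 109.8156967163086), 74.70650482177734) [0.0200234  0.02164094]
slip_stone 0.61 0.075 ((557.378662109375, 329.6773986816406), (109.71752166748047, 42.00371170043945), 6.115441799163818) [0.07236053 0.07354219]
medium_stone 0.89 0.053 ((565.713623046875, 331.26641845703125), (144.907470703125, 51.83926773071289), 13.342747688293457) [0.05032215 0.05157785]
coarse_stone 0.59 0.029 ((573.4332275390625, 333.33587646484375), (179.48829650878906, 62.06372833251953), 10.767918586730957) [0.02619371 0.02757109]
```

View pics/w1.png

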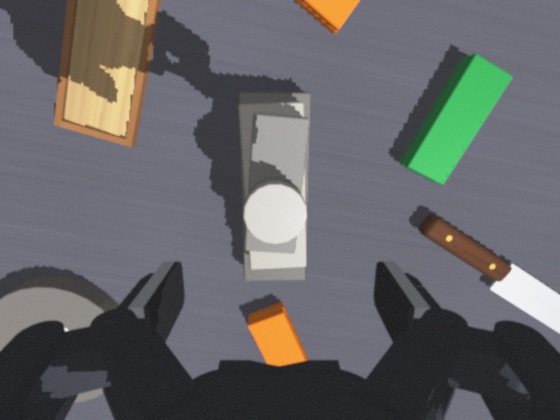

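Tool view: the puck is at px (275,212) and all stone layers are visible. The tool leans 1.7°, which I'll compensate for.

```bash
cat >> h.py <<'E'
def go(x,y,z,yaw):
    "pad point (66 ahead) x,y; TCP z; yaw of stone long axis"
    o=bot.get_obs();M=R.from_quat(o['tool_rot']).as_matrix()
    t=M[:,2]; q=yaw+180 if yaw<90 else yaw
    cur=np.degrees(np.arctan2(M[1,0],M[0,0]))
    pad=np.array(o['eef_pos'])*1000+66*t
    s=M.T@(np.array([x-66*t[0],y-66*t[1],z])-np.array(o['eef_pos'])*1000)
    print('pad',np.round(pad,1),'shift',np.round(s,1),'turn',round((cur-q+180)%360-180,1),'tilt',np.round(t[:2],3),'q',np.round(o['joint_pos'],2),'t',round(float(o['clock']),2))
E
python3 -c "
from h import *
go(571,332.5,154,11)"
```

```text
pad [571.7 333.1 184.1] shift [ 0.5 -3.3 96. ] turn 0.2 tilt [-0.008  0.029] q [0.51 0.59 0.39 1.37 0.03 0.32] t 5.47
```

Call:
step_arm([
  [[0,-3,40],0],
  [[0,-3,75],0],
  [[0,-3,90],0],
  [[0,-3,96],0],
  [[0,-3,96],0],
])

```text
clock: 6.1
eef_pos: [0.5724, 0.3313, 0.1548]
tool_rot: [-0.098, 0.995, 0.015, -0.002]
ft_force: [0.3, 0.3, -0.4]
grip_width: 0.0856
grasp_force: 0.0
```

Call:
step_arm([
  [[0,0,0],0],
  [[0,0,0],0],
  [[0,0,0],0],
  [[0,0,0],0],
  [[0,0,0],0],
  [[0,0,0],0],
], claw=1)

```text
clock: 6.85
eef_pos: [0.5727, 0.3313, 0.1556]
tool_rot: [-0.098, 0.995, 0.015, -0.001]
ft_force: [-0.3, -0.2, 5.8]
grip_width: 0.044
grasp_force: 61.8
```

Call:
step_arm([
  [[0,0,-5],0],
  [[0,0,-20],0],
  [[0,0,-60],0],
  [[0,0,-100],0],
  [[0,0,-100],0],
])

```text
clock: 7.48
eef_pos: [0.5746, 0.329, 0.2593]
tool_rot: [-0.098, 0.995, 0.017, 0.002]
ft_force: [0.0, 0.5, -0.0]
grip_width: 0.0438
grasp_force: 61.2
```

```bash
python3 -c "
from h import *
go(565.5,-336,200,174)"
```

```text
pad [574.5 331.2 193.3] shift [ 139.7 -654.2   36.8] turn 17.3 tilt [-0.     0.034] q [0.51 0.58 0.4  1.37 0.03 0.31] t 7.47
```

Call:
step_arm([
  [[12,-55,0],2],
  [[25,-110,0],4],
  [[40,-165,0],6],
  [[52,-220,0],8],
  [[64,-275,0],9],
  [[76,-330,0],10],
  [[90,-385,0],11],
  [[102,-440,0],12],
  [[114,-495,10],14],
  [[126,-550,20],16],
  [[135,-605,30],17],
  [[140,-654,37],17],
])

```text
clock: 8.98
eef_pos: [0.5619, -0.341, 0.1958]
tool_rot: [0.05, 0.999, 0.015, -0.006]
ft_force: [1.8, 0.3, -1.2]
grip_width: 0.0437
grasp_force: 61.3
```

Call:
step_arm([
  [[0,0,0],0],
  [[0,0,0],0],
  [[0,0,0],0],
  [[0,0,0],0],
])

```text
clock: 9.48
eef_pos: [0.5634, -0.338, 0.1982]
tool_rot: [0.049, 0.999, 0.014, -0.005]
ft_force: [0.3, 0.5, -0.8]
grip_width: 0.0437
grasp_force: 61.4
```

```bash
python3 -c "
from h import *
go(565.5,-336,88,174)
p,d=bot.camera('wrist');P=bot.camera_params('wrist');W=cloud('wrist',d,P)
cv2.imwrite('pics/w2.png',p[...,::-1])
for t in ('dish','puck'):
  for r in bot.trace(t,'wrist')[:2]:
    w=W[r['pixels']&(d>0)];z=np.percentile(w[:,2],[5,50,95])
    print(t,r['score'],z,cv2.minEnclosingCircle((w[:,:2]*1000).astype(np.float32)))
"
```

```text
pad [ 562.9 -336.1  132.2] shift [ -3.8  -2.8 110.1] turn 0.4 tilt [-0.008  0.029] q [-0.55  0.62  0.32  1.29  0.02 -0.45] t 9.47
dish 0.73 [0.00465153 0.00603324 0.01011481] ((564.4682006835938, -338.9147033691406), 39.49497985839844)
dish 0.34 [0.00448518 0.00594885 0.01009131] ((504.5908203125, -174.01449584960938), 92.19379425048828)
puck 0.64 [0.12638523 0.14201427 0.14307725] ((612.4489135742188, -340.57159423828125), 74.5331039428711)
```

View pics/w2.png

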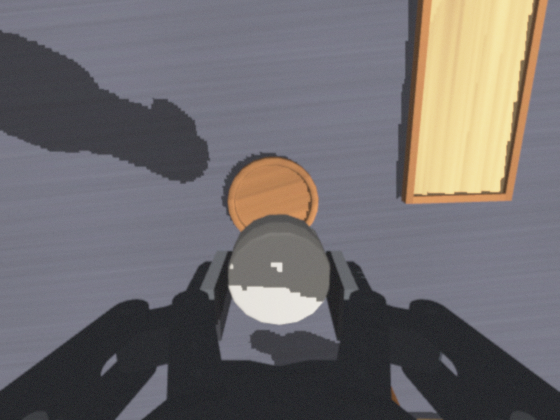

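Call:
step_arm([
  [[-4,-1,40],0],
  [[-4,-2,75],0],
  [[-4,-2,95],0],
  [[-4,-3,103],0],
  [[-4,-3,106],0],
  [[-4,-3,108],0],
  [[-4,-3,110],0],
  [[-4,-3,111],0],
  [[-4,-3,111],0],
])

```text
clock: 10.75
eef_pos: [0.5661, -0.3397, 0.0876]
tool_rot: [0.05, 0.999, 0.014, -0.004]
ft_force: [-2.4, 0.5, 3.8]
grip_width: 0.044
grasp_force: 62.0
```

```bash
python3 -c "
from h import *
go(565.5,-336,87,174)"
```

```text
pad [ 565.6 -337.8   21.6] shift [0.3 1.8 0.7] turn 0.3 tilt [-0.007  0.028] q [-0.55  0.72  0.19  1.06  0.02 -0.45] t 10.75
```

Call:
step_arm([
  [[0,0,0],0],
  [[0,0,0],0],
  [[0,0,0],0],
  [[0,0,0],0],
  [[0,0,0],0],
], claw=-1)

```text
clock: 11.38
eef_pos: [0.5657, -0.3394, 0.0864]
tool_rot: [0.05, 0.999, 0.014, -0.005]
ft_force: [0.4, -0.8, 0.1]
grip_width: 0.0855
grasp_force: 0.0
```

Call:
step_arm([
  [[0,0,-10],0],
  [[0,0,-50],0],
  [[0,0,-110],0],
  [[0,0,-170],0],
  [[0,0,-170],0],
])

```text
clock: 12.0
eef_pos: [0.5696, -0.346, 0.2649]
tool_rot: [0.05, 0.999, 0.011, 0.002]
ft_force: [0.4, 0.1, 0.3]
grip_width: 0.0852
grasp_force: 0.0
```

```bash
cat >> h.py <<'E'
def see(cam,*names):
    p,d=bot.camera(cam);P=bot.camera_params(cam);W=cloud(cam,d,P)
    for t in names:
        for r in bot.trace(t,cam)[:3]:
            m=r['pixels']&(d>0);w=W[m]
            if len(w)<20: continue
            c=p[m].mean(0); z=np.percentile(w[:,2],95);top=w[w[:,2]>z-.006]
            rc=cv2.minAreaRect((top[:,:2]*1000).astype(np.float32))
            if c.max()-c.min()<40 or 'case' in t or t=='dish':
                print(cam,t,round(r['score'],2),'z',round(z,3),[np.round(q,1) for q in rc])
    return p
E
python3 -c "
from h import *
p=see('wrist','puck','dish','large_case')
see('scene','puck','dish','slip_stone','medium_stone'); see('side','puck','dish','slip_stone')
go(559,332,259,6)"
```

```text
wrist dish 0.72 z 0.007 [array([ 560. , -337.1]), array([74.8, 74.5]), np.float64(85.6)]
wrist large_case 0.89 z 0.007 [array([ 496.5, -175.9]), array([ 91.6, 160.3]), np.float64(85.7)]
scene puck 0.46 z 0.034 [array([ 567.4, -333.5]), array([41.1, 40.9]), np.float64(83.5)]
scene dish 0.68 z 0.012 [array([ 570. , -330.3]), array([61.5, 74.9]), np.float64(43.3)]
scene medium_stone 0.77 z 0.055 [array([569.3, 333.5]), array([143.2,  50.8]), np.float64(13.9)]
side puck 0.49 z 0.036 [array([ 565.4, -334.1]), array([43.6, 43.1]), np.float64(84.6)]
side dish 0.6 z 0.013 [array([ 561.4, -323.6]), array([65. , 47.2]), np.float64(25.2)]
side dish 0.54 z 0.147 [array([ 762.4, -267.1]), array([20. , 28.1]), np.float64(64.5)]
side slip_stone 0.94 z 0.077 [array([559.3, 331.1]), array([111.8,  42.5]), np.float64(6.6)]
pad [ 566.6 -342.4  190.1] shift [ 74.7 670.1  16.9] turn -11.7 tilt [-0.009  0.029] q [-0.55  0.61  0.45  1.43  0.02 -0.45] t 12.65
```

Call:
step_arm([
  [[6,56,0],0],
  [[12,112,0],-2],
  [[18,168,0],-4],
  [[25,224,0],-5],
  [[31,280,0],-6],
  [[37,336,0],-7],
  [[43,392,0],-8],
  [[50,448,0],-9],
  [[56,504,0],-10],
  [[62,560,4],-11],
  [[68,615,10],-12],
  [[75,670,17],-12],
])

```text
clock: 14.15
eef_pos: [0.5592, 0.3318, 0.2593]
tool_rot: [-0.055, 0.998, 0.015, -0.003]
ft_force: [1.5, -0.3, 0.0]
grip_width: 0.0852
grasp_force: 0.0
```

Call:
step_arm([
  [[0,0,0],0],
  [[0,0,0],0],
  [[0,0,0],0],
])

```text
clock: 14.52
eef_pos: [0.5597, 0.3286, 0.2594]
tool_rot: [-0.054, 0.998, 0.015, -0.003]
ft_force: [0.2, 0.7, -0.2]
grip_width: 0.0854
grasp_force: 0.0
```

```bash
python3 -c "
from h import *
see('wrist','slip_stone','medium_stone','coarse_stone')
go(558.5,331,132,6.5)"
```

```text
wrist slip_stone 0.92 z 0.075 [array([557.4, 329.5]), array([109.6,  42.1]), np.float64(6.1)]
wrist medium_stone 0.85 z 0.053 [array([565.9, 331.3]), array([145.2,  52. ]), np.float64(13.6)]
wrist coarse_stone 0.61 z 0.029 [array([574. , 333.2]), array([180.1,  62. ]), np.float64(10.9)]
wrist coarse_stone 0.52 z 0.025 [array([692.6, 162.9]), array([123.3, 340. ]), np.float64(67.8)]
pad [559.2 330.8 193.6] shift [ 1.000e-01 -3.500e+00  1.275e+02] turn -0.3 tilt [-0.008  0.029] q [0.52 0.56 0.36 1.37 0.03 0.41] t 14.72
```

Call:
step_arm([
  [[0,-1,45],0],
  [[0,-3,90],0],
  [[0,-4,115],0],
  [[0,-4,127],0],
  [[0,-4,127],0],
  [[0,-4,127],0],
])

```text
clock: 15.48
eef_pos: [0.5596, 0.3301, 0.1337]
tool_rot: [-0.055, 0.998, 0.015, -0.002]
ft_force: [-0.4, 0.3, 0.5]
grip_width: 0.0853
grasp_force: 0.0
```

Call:
step_arm([
  [[0,0,0],0],
  [[0,0,0],0],
  [[0,0,0],0],
  [[0,0,0],0],
  [[0,0,0],0],
  [[0,0,0],0],
], claw=1)

```text
clock: 16.23
eef_pos: [0.5592, 0.3299, 0.1332]
tool_rot: [-0.055, 0.998, 0.015, -0.002]
ft_force: [-0.1, -0.3, 4.8]
grip_width: 0.0402
grasp_force: 62.5
```

Call:
step_arm([
  [[0,0,-4],0],
  [[0,0,-12],0],
  [[0,0,-40],0],
  [[0,0,-80],0],
  [[0,0,-120],0],
  [[0,0,-120],0],
])

```text
clock: 16.98
eef_pos: [0.5613, 0.327, 0.2564]
tool_rot: [-0.055, 0.998, 0.017, 0.0]
ft_force: [-0.0, 0.6, -1.4]
grip_width: 0.0402
grasp_force: 61.7
```

```bash
python3 -c "
from h import *
go(488.5,167.5,180,174)
p=see('wrist','slip_stone','medium_stone','coarse_stone')
cv2.imwrite('pics/w3.png',p[...,::-1])
for c in ('scene','side'): see(c,'small_case','middle_case','large_case','medium_stone','slip_stone')"
```

```text
pad [561.3 329.2 190.4] shift [  90.2 -155.2   71.1] turn 12.3 tilt [-0.001  0.033] q [0.52 0.55 0.35 1.35 0.03 0.41] t 16.98
wrist slip_stone 0.65 z 0.195 [array([555. , 326.7]), array([102.7,  42. ]), np.float64(6.1)]
wrist medium_stone 0.83 z 0.05 [array([507.2, 316.9]), array([28.6, 51.9]), np.float64(13.4)]
wrist medium_stone 0.6 z 0.021 [array([698.1, 186.9]), array([100.6, 330.3]), np.float64(44.0)]
wrist coarse_stone 0.95 z 0.032 [array([503. , 318.9]), array([37.8, 60.2]), np.float64(10.9)]
scene small_case 0.77 z 0.012 [array([488.3, 167.6]), array([ 71.8, 144.8]), np.float64(84.7)]
scene middle_case 0.73 z 0.011 [array([577. ,  10.1]), array([ 84.6, 176. ]), np.float64(82.8)]
scene middle_case 0.43 z 0.011 [array([ 569.5, -330.6]), array([60.7, 73.8]), np.float64(41.9)]
scene large_case 0.81 z 0.012 [array([ 474.7, -173.8]), array([ 94.7, 215.5]), np.float64(85.8)]
scene medium_stone 0.77 z 0.055 [array([566.3, 332.9]), array([147.9,  52.4]), np.float64(13.3)]
scene medium_stone 0.34 z 0.027 [array([787.7, 135.5]), array([149.7, 146.6]), np.float64(65.2)]
side small_case 0.96 z 0.012 [array([488.9, 167.3]), array([ 71.6, 138.7]), np.float64(83.4)]
side middle_case 0.61 z 0.013 [array([578.7,  10.2]), array([ 83.1, 174.9]), np.float64(83.0)]
side large_case 0.56 z 0.012 [array([ 478.4, -174.5]), array([ 95.8, 209.5]), np.float64(85.6)]
side medium_stone 0.89 z 0.055 [array([568.1, 333. ]), array([146. ,  54.1]), np.float64(13.8)]
side slip_stone 0.83 z 0.195 [array([542. , 326.7]), array([76. , 45.2]), np.float64(7.6)]
```

View pics/w3.png

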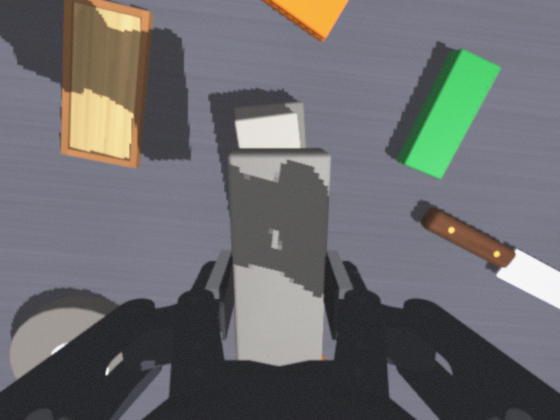

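Call:
step_arm([
  [[22,-39,0],3],
  [[45,-78,20],6],
  [[68,-117,50],9],
  [[90,-155,71],12],
  [[90,-155,71],12],
  [[90,-155,71],12],
  [[90,-155,71],12],
])

```text
clock: 18.65
eef_pos: [0.4881, 0.1655, 0.178]
tool_rot: [0.049, 0.999, 0.015, -0.003]
ft_force: [-0.0, -0.3, -2.4]
grip_width: 0.0402
grasp_force: 61.8
```

```bash
python3 -c "
from h import *
go(488.5,167.5,87,174)"
```

```text
pad [487.7 167.5 112.1] shift [-1.5 -2.6 91. ] turn 0.3 tilt [-0.005  0.03 ] q [ 0.31  0.36 -0.18  1.03  0.03  0.41] t 18.65
```

Call:
step_arm([
  [[-1,-1,35],0],
  [[-1,-2,65],0],
  [[-1,-2,80],0],
  [[-1,-3,85],0],
  [[-1,-3,88],0],
  [[-1,-3,90],0],
  [[-1,-3,91],0],
  [[-1,-3,92],0],
  [[-1,-3,92],0],
])

```text
clock: 19.77
eef_pos: [0.4872, 0.1642, 0.0871]
tool_rot: [0.05, 0.999, 0.015, -0.004]
ft_force: [-3.0, -0.8, 10.2]
grip_width: 0.0402
grasp_force: 63.3
```

```bash
python3 -c "
from h import *
go(488.5,167.5,87,174)
for c in ('scene','side'): see(c,'slip_stone','small_case')"
```

```text
pad [486.8 166.2  21.2] shift [-1.5  1.5  0.2] turn 0.3 tilt [-0.006  0.03 ] q [ 0.31  0.47 -0.29  0.81  0.03  0.41] t 19.77
scene small_case 0.88 z 0.013 [array([494.4, 177.9]), array([ 73.5, 145. ]), np.float64(71.8)]
side slip_stone 0.72 z 0.032 [array([466.3, 170.2]), array([40.9, 66.4]), np.float64(86.3)]
side small_case 0.62 z 0.013 [array([488.9, 166.4]), array([ 72.8, 139.5]), np.float64(84.2)]
```

Contact at 10 N, so I'll release.

Call:
step_arm([
  [[0,0,-1],0],
  [[0,0,-1],0],
  [[0,0,-1],0],
  [[0,0,-1],0],
  [[0,0,-1],0],
], claw=-1)

```text
clock: 20.7
eef_pos: [0.4865, 0.1639, 0.0856]
tool_rot: [0.05, 0.999, 0.014, -0.005]
ft_force: [0.1, -0.7, 0.1]
grip_width: 0.0853
grasp_force: 0.0
```

Call:
step_arm([
  [[0,0,-10],0],
  [[0,0,-40],0],
  [[0,0,-100],0],
  [[0,0,-160],0],
  [[0,0,-160],0],
])

```text
clock: 21.32
eef_pos: [0.4908, 0.1601, 0.2522]
tool_rot: [0.05, 0.999, 0.017, 0.001]
ft_force: [0.7, 0.0, -1.0]
grip_width: 0.0852
grasp_force: 0.0
```

```bash
python3 -c "
from h import *
p=see('wrist','slip_stone','small_case')
for c in ('scene','side'): see(c,'slip_stone','small_case','medium_stone','coarse_stone')
go(567,332.5,240,13.5)
"
```

```text
wrist slip_stone 0.61 z 0.026 [array([482.9, 164.5]), array([ 42. , 109.1]), np.float64(84.2)]
wrist small_case 0.73 z 0.008 [array([483.9, 165.1]), array([ 70.1, 138.3]), np.float64(84.3)]
scene small_case 0.82 z 0.012 [array([488.4, 170.9]), array([ 69.5, 141.8]), np.float64(82.0)]
scene medium_stone 0.84 z 0.055 [array([568.2, 334.1]), array([148.4,  50.4]), np.float64(12.9)]
scene coarse_stone 0.66 z 0.031 [array([609.4, 341.6]), array([111.5,  61.7]), np.float64(10.7)]
side small_case 0.91 z 0.013 [array([489.3, 166.7]), array([ 73.7, 139.7]), np.float64(84.8)]
side medium_stone 0.92 z 0.055 [array([568.1, 332.6]), array([145.8,  52.8]), np.float64(13.2)]
side coarse_stone 0.64 z 0.031 [array([575.9, 335.1]), array([180.6,  61.7]), np.float64(11.0)]
pad [487.2 161.2 179.4] shift [-62.5 178.2   9.5] turn -19.2 tilt [-0.009  0.029] q [ 0.3   0.3  -0.07  1.2   0.03  0.4 ] t 21.98
```

Call:
step_arm([
  [[-15,45,0],-5],
  [[-31,90,2],-10],
  [[-47,135,6],-15],
  [[-62,178,10],-19],
  [[-62,178,10],-19],
  [[-62,178,10],-19],
])

```text
clock: 22.72
eef_pos: [0.5668, 0.3301, 0.2394]
tool_rot: [-0.115, 0.993, 0.014, -0.003]
ft_force: [0.4, -0.3, 0.3]
grip_width: 0.0856
grasp_force: 0.0
```

```bash
python3 -c "
from h import *
see('wrist','medium_stone','coarse_stone')
go(567.5,332.8,107,13.3)
"
```

```text
wrist coarse_stone 0.68 z 0.03 [array([574. , 332.9]), array([180. ,  62.1]), np.float64(10.8)]
pad [566.5 331.2 174.6] shift [ -1.5  -2.7 133.6] turn -0.1 tilt [-0.008  0.029] q [0.52 0.58 0.35 1.34 0.03 0.29] t 22.88
```

Call:
step_arm([
  [[-1,-1,45],0],
  [[-1,-2,90],0],
  [[-1,-3,118],0],
  [[-1,-3,130],0],
  [[-1,-3,132],0],
  [[-1,-3,132],0],
])

```text
clock: 23.62
eef_pos: [0.5687, 0.3319, 0.1098]
tool_rot: [-0.115, 0.993, 0.015, -0.001]
ft_force: [-0.0, -1.0, 0.5]
grip_width: 0.0856
grasp_force: 0.0
```

Call:
step_arm([
  [[0,0,0],0],
  [[0,0,0],0],
  [[0,0,0],0],
  [[0,0,0],0],
  [[0,0,0],0],
  [[0,0,0],0],
], claw=1)

```text
clock: 24.38
eef_pos: [0.5685, 0.3319, 0.1096]
tool_rot: [-0.116, 0.993, 0.015, -0.001]
ft_force: [0.2, -1.6, 5.8]
grip_width: 0.0505
grasp_force: 65.5
```

Call:
step_arm([
  [[0,0,-4],0],
  [[0,0,-12],0],
  [[0,0,-40],0],
  [[0,0,-80],0],
  [[0,0,-120],0],
  [[0,0,-120],0],
  [[0,0,-120],0],
])

```text
clock: 25.25
eef_pos: [0.568, 0.3277, 0.2263]
tool_rot: [-0.116, 0.993, 0.014, -0.004]
ft_force: [-0.6, 0.2, -4.9]
grip_width: 0.0499
grasp_force: 64.5
```

```bash
python3 -c "
from h import *
see('wrist','medium_stone','coarse_stone')
see('side','medium_stone','coarse_stone')
go(578,10,200,173.3)
"
```

```text
wrist medium_stone 0.94 z 0.168 [array([552.8, 324.8]), array([120.6,  52.4]), np.float64(13.4)]
wrist coarse_stone 0.78 z 0.029 [array([488.9, 316.8]), array([ 8.6, 60.1]), np.float64(11.0)]
side medium_stone 0.91 z 0.171 [array([565.9, 329. ]), array([144.4,  52.6]), np.float64(13.2)]
side coarse_stone 0.81 z 0.031 [array([576.6, 334.7]), array([182.1,  63.3]), np.float64(11.6)]
pad [567.6 329.7 160.3] shift [  63.2 -314.2   17.3] turn 20.0 tilt [-0.011  0.028] q [0.51 0.59 0.33 1.31 0.03 0.28] t 25.55
```

Call:
step_arm([
  [[9,-45,0],3],
  [[18,-90,0],6],
  [[27,-135,0],9],
  [[36,-180,0],12],
  [[45,-225,5],15],
  [[54,-270,10],18],
  [[62,-314,17],20],
  [[62,-314,17],20],
  [[62,-314,17],20],
  [[62,-314,17],20],
])

```text
clock: 26.8
eef_pos: [0.5805, 0.01, 0.2017]
tool_rot: [0.058, 0.998, 0.014, -0.005]
ft_force: [0.1, 0.5, -4.3]
grip_width: 0.0502
grasp_force: 64.7
```

```bash
python3 -c "
from h import *
see('wrist','middle_case','medium_stone')
see('side','middle_case','medium_stone')
go(578.5,10,88,173.3)
"
```

```text
wrist medium_stone 0.89 z 0.145 [array([565.6,  12.5]), array([ 52.4, 120.7]), np.float64(83.6)]
side middle_case 0.64 z 0.012 [array([578.4,   9.6]), array([ 82. , 176.1]), np.float64(83.2)]
side medium_stone 0.62 z 0.148 [array([581.3,  27.7]), array([ 81.8, 146.8]), np.float64(85.4)]
pad [579.9  11.5 135.7] shift [-1.000e-01 -4.800e+00  1.136e+02] turn 0.0 tilt [-0.008  0.029] q [0.   0.46 0.06 1.17 0.03 0.12] t 27.1
```

Call:
step_arm([
  [[0,-1,40],0],
  [[0,-3,80],0],
  [[0,-4,100],0],
  [[0,-5,107],0],
  [[0,-5,110],0],
  [[0,-5,112],0],
  [[0,-5,113],0],
  [[0,-5,114],0],
  [[0,-5,114],0],
])

```text
clock: 28.22
eef_pos: [0.5792, 0.0073, 0.088]
tool_rot: [0.059, 0.998, 0.014, -0.004]
ft_force: [0.6, -0.4, -2.2]
grip_width: 0.0505
grasp_force: 64.9
```

```bash
python3 -c "
from h import *
go(578.5,10,87,173.3)
"
```

```text
pad [578.8   9.2  22. ] shift [0.3 0.7 1. ] turn -0.0 tilt [-0.007  0.029] q [ 0.    0.57 -0.09  0.91  0.03  0.12] t 28.23
```

Still partly hanging (-2.2 N of about -4.3 N), so 1–2 mm lower.

Call:
step_arm([
  [[0,0,0.5],0],
  [[0,0,1],0],
  [[0,0,1.5],0],
  [[0,0,1.5],0],
])

```text
clock: 28.72
eef_pos: [0.5791, 0.0073, 0.0876]
tool_rot: [0.059, 0.998, 0.014, -0.004]
ft_force: [-3.1, -0.3, 7.1]
grip_width: 0.0504
grasp_force: 66.1
```

Call:
step_arm([
  [[0,0,0],0],
  [[0,0,0],0],
  [[0,0,0],0],
  [[0,0,0],0],
  [[0,0,0],0],
], claw=-1)

```text
clock: 29.35
eef_pos: [0.5788, 0.0073, 0.0858]
tool_rot: [0.059, 0.998, 0.014, -0.005]
ft_force: [-1.3, 0.4, -0.3]
grip_width: 0.0854
grasp_force: 0.0
```

Call:
step_arm([
  [[0,0,-10],0],
  [[0,0,-40],0],
  [[0,0,-90],0],
  [[0,0,-140],0],
  [[0,0,-140],0],
])

```text
clock: 29.98
eef_pos: [0.5828, 0.0031, 0.232]
tool_rot: [0.059, 0.998, 0.015, 0.001]
ft_force: [0.4, -0.5, 0.5]
grip_width: 0.0854
grasp_force: 0.0
```

```bash
python3 -c "
from h import *
see('wrist','medium_stone','middle_case')
see('side','medium_stone','middle_case','coarse_stone')
go(575,334,220,11.2)
"
```

```text
wrist medium_stone 0.81 z 0.028 [array([574. ,   8.5]), array([ 52. , 144.7]), np.float64(83.3)]
wrist middle_case 0.68 z 0.008 [array([574. ,   8.9]), array([ 80.3, 173.2]), np.float64(83.5)]
side medium_stone 0.65 z 0.034 [array([578.8,   9.6]), array([ 56.1, 148.5]), np.float64(84.1)]
side middle_case 0.77 z 0.013 [array([578.1,  11.3]), array([ 80.5, 173.9]), np.float64(83.6)]
side coarse_stone 0.72 z 0.032 [array([576.3, 334.9]), array([180.9,  65. ]), np.float64(10.4)]
pad [578.5   5.2 158.4] shift [ 41.8 325.9  13.9] turn -17.9 tilt [-0.011  0.029] q [-0.01  0.45  0.09  1.23  0.03  0.11] t 30.32
```

Call:
step_arm([
  [[6,47,0],-3],
  [[12,94,0],-6],
  [[18,141,0],-9],
  [[24,188,0],-12],
  [[30,235,2],-14],
  [[36,282,6],-16],
  [[42,326,14],-18],
  [[42,326,14],-18],
  [[42,326,14],-18],
  [[42,326,14],-18],
])

```text
clock: 31.58
eef_pos: [0.5766, 0.3309, 0.2214]
tool_rot: [-0.097, 0.995, 0.015, -0.003]
ft_force: [0.6, -0.8, 0.3]
grip_width: 0.0852
grasp_force: 0.0
```

```bash
python3 -c "
from h import *
see('wrist','coarse_stone')
go(575,334.2,78,11)
"
```

```text
wrist coarse_stone 0.6 z 0.029 [array([574. , 333.3]), array([180.2,  62.1]), np.float64(10.9)]
pad [576.2 332.8 155.8] shift [  0.6  -2.7 143.8] turn 0.2 tilt [-0.008  0.029] q [0.51 0.61 0.35 1.31 0.03 0.32] t 31.68
```

Call:
step_arm([
  [[1,-1,50],0],
  [[1,-2,95],0],
  [[1,-3,125],0],
  [[1,-3,138],0],
  [[1,-3,142],0],
  [[1,-3,143],0],
  [[1,-3,143],0],
])

```text
clock: 32.55
eef_pos: [0.5756, 0.3336, 0.0801]
tool_rot: [-0.098, 0.995, 0.015, -0.001]
ft_force: [-1.1, -0.3, 0.4]
grip_width: 0.085
grasp_force: 0.0
```

Call:
step_arm([
  [[0,0,0],0],
  [[0,0,0],0],
  [[0,0,0],0],
  [[0,0,0],0],
  [[0,0,0],0],
  [[0,0,0],0],
], claw=1)

```text
clock: 33.3
eef_pos: [0.5754, 0.3331, 0.08]
tool_rot: [-0.098, 0.995, 0.015, -0.002]
ft_force: [-0.5, -2.2, 5.0]
grip_width: 0.0604
grasp_force: 69.5
```

Call:
step_arm([
  [[0,0,-4],0],
  [[0,0,-12],0],
  [[0,0,-30],0],
  [[0,0,-60],0],
  [[0,0,-90],0],
  [[0,0,-120],0],
  [[0,0,-120],0],
])

```text
clock: 34.17
eef_pos: [0.5776, 0.3307, 0.2028]
tool_rot: [-0.098, 0.995, 0.017, 0.001]
ft_force: [1.5, 0.6, -7.5]
grip_width: 0.0607
grasp_force: 68.0
```

```bash
python3 -c "
from h import *
p=see('wrist','coarse_stone')
see('side','coarse_stone');see('scene','coarse_stone','large_case')
cv2.imwrite('pics/w4.png',p[...,::-1])
go(477,-174,200,175.6)
"
```

```text
wrist coarse_stone 0.69 z 0.149 [array([552.5, 326.4]), array([134.5,  62.4]), np.float64(10.9)]
side coarse_stone 0.89 z 0.149 [array([572.4, 347.2]), array([180.1,  96. ]), np.float64(12.1)]
scene large_case 0.89 z 0.011 [array([ 475.7, -173.6]), array([ 95.4, 215.1]), np.float64(85.8)]
pad [574.3 331.1 130.6] shift [ 194.3 -476.1  -16.2] turn 15.7 tilt [-0.011  0.027] q [0.51 0.62 0.31 1.25 0.03 0.31] t 34.52
```

View pics/w4.png

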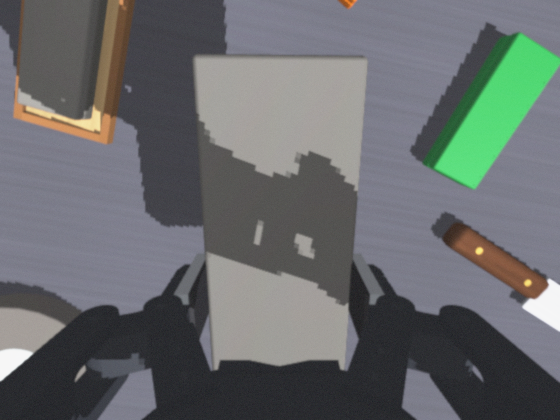

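Call:
step_arm([
  [[17,-43,-2],1],
  [[35,-86,-4],3],
  [[53,-129,-6],4],
  [[71,-173,-7],6],
  [[88,-216,-9],7],
  [[106,-260,-10],8],
  [[124,-303,-12],10],
  [[141,-346,-13],12],
  [[159,-390,-14],14],
  [[177,-433,-15],15],
  [[194,-476,-16],16],
  [[194,-476,-16],16],
])

```text
clock: 36.02
eef_pos: [0.478, -0.1784, 0.2004]
tool_rot: [0.044, 0.999, 0.014, -0.005]
ft_force: [0.2, 0.9, -8.2]
grip_width: 0.0606
grasp_force: 68.7
```

Call:
step_arm([
  [[0,0,0],0],
  [[0,0,0],0],
  [[0,0,0],0],
])

```text
clock: 36.4
eef_pos: [0.4789, -0.1743, 0.2005]
tool_rot: [0.04, 0.999, 0.014, -0.005]
ft_force: [-0.4, -0.1, -7.2]
grip_width: 0.0603
grasp_force: 68.8
```

```bash
python3 -c "
from h import *
see('wrist','large_case','coarse_stone')
go(477,-174,86,175.5)
"
```

```text
wrist coarse_stone 0.8 z 0.15 [array([ 454. , -171.5]), array([ 62.5, 133.6]), np.float64(85.1)]
pad [ 478.3 -172.7  134.6] shift [  0.   -4.6 114.5] turn -0.1 tilt [-0.008  0.029] q [-0.36  0.34 -0.14  1.11  0.02 -0.28] t 36.55
```

Call:
step_arm([
  [[0,-1,40],0],
  [[0,-3,80],0],
  [[0,-4,98],0],
  [[0,-4,106],0],
  [[0,-5,110],0],
  [[0,-5,112],0],
  [[0,-5,113],0],
  [[0,-5,114],0],
  [[0,-5,114],0],
])

```text
clock: 37.67
eef_pos: [0.4774, -0.177, 0.0867]
tool_rot: [0.041, 0.999, 0.014, -0.004]
ft_force: [-0.4, -0.2, -7.3]
grip_width: 0.0604
grasp_force: 68.8
```

```bash
python3 -c "
from h import *
go(477,-174,85,175.5)
"
```

```text
pad [ 476.9 -175.1   20.7] shift [0.  1.1 1.7] turn -0.2 tilt [-0.008  0.029] q [-0.37  0.47 -0.28  0.84  0.02 -0.28] t 37.67
```

Call:
step_arm([
  [[0,1,0.5],0],
  [[0,1,1],0],
  [[0,1,1.5],0],
  [[0,1,2],0],
  [[0,1,2],0],
])

```text
clock: 38.3
eef_pos: [0.4776, -0.1761, 0.0859]
tool_rot: [0.041, 0.999, 0.014, -0.004]
ft_force: [-5.5, -0.2, 6.1]
grip_width: 0.0601
grasp_force: 70.7
```

Call:
step_arm([
  [[0,0,0],0],
  [[0,0,0],0],
  [[0,0,0],0],
  [[0,0,0],0],
  [[0,0,0],0],
], claw=-1)

```text
clock: 38.92
eef_pos: [0.4774, -0.1759, 0.0844]
tool_rot: [0.041, 0.999, 0.014, -0.005]
ft_force: [0.5, -0.1, -0.2]
grip_width: 0.0853
grasp_force: 0.0
```

Call:
step_arm([
  [[0,0,-10],0],
  [[0,0,-40],0],
  [[0,0,-90],0],
  [[0,0,-150],0],
  [[0,0,-200],0],
  [[0,0,-200],0],
  [[0,0,-200],0],
])

```text
clock: 39.8
eef_pos: [0.4788, -0.1817, 0.2845]
tool_rot: [0.041, 0.999, 0.014, -0.005]
ft_force: [-0.3, -0.7, -0.2]
grip_width: 0.0856
grasp_force: 0.0
```

```bash
python3 -c "
from h import *
p=see('wrist','coarse_stone','large_case');cv2.imwrite('pics/w5.png',p[...,::-1])
see('side','coarse_stone','medium_stone','slip_stone','puck','large_case','oil_bottle','spare_wheel')
p=see('scene','puck','spare_wheel');cv2.imwrite('pics/s5.png',cv2.resize(p[140:280,80:360,::-1],None,fx=2.8,fy=2.8))
o=bot.get_obs();print(o['ft_force'],o['joint_vel'].max())
"
```

```text
wrist coarse_stone 0.72 z 0.034 [array([ 475.1, -174.8]), array([ 62.1, 179.7]), np.float64(84.9)]
wrist large_case 0.66 z 0.01 [array([ 473.9, -175. ]), array([ 90.3, 208.3]), np.float64(85.7)]
side coarse_stone 0.72 z 0.031 [array([487.2, 166.1]), array([ 44.1, 108.6]), np.float64(84.3)]
side coarse_stone 0.56 z 0.038 [array([ 478.3, -172.9]), array([ 64.3, 182.2]), np.float64(85.7)]
side medium_stone 0.88 z 0.034 [array([578. ,  10.4]), array([ 55.5, 144.3]), np.float64(83.3)]
side large_case 0.97 z 0.013 [array([ 478.1, -171.7]), array([ 92.7, 209.3]), np.float64(86.8)]
side spare_wheel 0.97 z 0.028 [array([789.4, 137.2]), array([142.3, 150.4]), np.float64(69.6)]
scene puck 0.67 z 0.034 [array([ 565.4, -336.3]), array([46.9, 43.9]), np.float64(6.7)]
scene spare_wheel 0.69 z 0.027 [array([788.7, 135.6]), array([148.4, 148. ]), np.float64(60.6)]
[-0.6879846   0.23958978 -0.05735699] 0.0007875070496741895
```

View pics/s5.png

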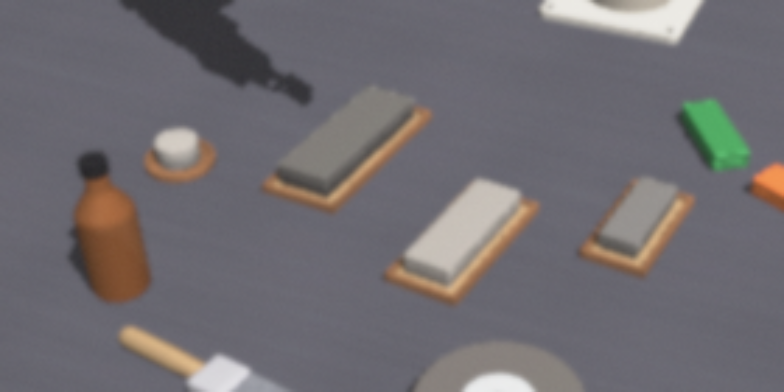

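View pics/w5.png

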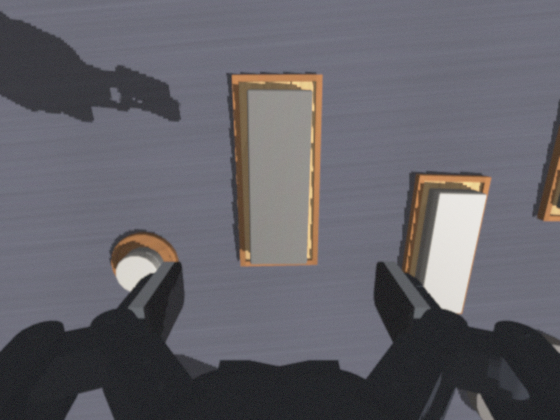

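All four stones lie flat inside their rims: coarse at px (280,178), medium at (455,250), puck at (137,272) in the tool view. The bottle and wheel haven't moved.

```bash
python3 -c "
from h import *
print(bot.job_done())"
```

```text
the job is handed in; nothing more can be done
None
```

The job is handed in at about 40 s: each of the three oblong stones lies flat in its own case and the puck in the dish, and neither the bottle nor the wheel was touched.

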